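Tighten the air outlet on the packing bench

ROBOT

A 6-joint arm with a two-finger parallel gripper is mounted at the origin on the work surface. World frame = base frame: x ahead of the robot, y to its left, z up, the work surface at z = 0. Lengths are in m, angles in degrees, forces in N, time in s.
With the tool pointing down it reaches from about 0.375 to 0.975 m from the base axis. Payload 3.8 kg.
Tool frame: the origin (TCP) lies midway between the tips of the shut fingers; the grasp point (between the pads) lies 19 mm behind it; z points along the fingers, y is the direction in which the jaws open and shut (so a half turn about z gives the same grasp; the last joint's range is limited). The gripper opens to 88 mm and grips with 3 to 60 N. Pads are 18 mm wide; open, the fingers measure 123 mm over their backs; the gripper's body (75 mm by 187 mm) begins 45 mm behind the grasp point.
Start: joints at [73.058, 15.12, 91.902, -0, 72.978, -2.114], TCP at [0.173, 0.653, 0.2] pointing down, gripper open.
Joint ranges: [-150.88, 150.88], [-54.13, 125.18], [17.81, 147.31], [-75.09, 255.09], [0, 152.58], [-146.25, 146.25]. Speed limits (degrees/s): [147.25, 147.25, 180, 180, 180, 180].

INTERFACE

Orientations are given as [roll, pitch, yaw] about the fixed x, y, z axes, in that order (R = Rz(yaw) Ry(pitch) Rx(roll)).
In Python, from rig import readout, viewer, bot gives the robot as it stands. The module is installed in compiled form; this text tells all that it offers.
- The arm moves only by the shell command python3 -m jog 'ROWS' [FORCE]. ROWS is JSON, a list that holds one entry, the list of rows, each a list of 7 numbers: the shift along the tool's x, y, z in cm, then the turn, a rotation vector about the tool's x, y, z in degrees, then the opening, from 0 (shut) to 1 (fully open). In form: [[[x, y, z, wx, wy, wz, hand], ...]]. A call has 1 to 5 rows; each row shifts and turns the commanded pose from where the row before left it, along the tool's axes as they then stand; what a row does not reach is not made up. A row lasts 1/12 s, in which the tool goes at most 41.7 mm and 7.16 degrees, less where a joint would pass 70% of its speed; a pose out of reach is approached as far as the arm can. A call is refused whole if a number of a shift passes 4.17 or a number of a turn 7.16, either way. A call with a gripper value outside its range is refused whole. The fingers move at their own pace and stop on an object; FORCE is the grip in N (left out, the last holds). Time passes only in rows, so rows that do not move let the fingers close. It gives the time, the measured TCP pose, the force and the opening at its end, in the units of the state.
- readout.observe(): the state, without advancing time (a new reading comes with each control period).
- viewer.get_image(name): name is "side" or "top"; returns (picture, depth): 480x640x3 uint8, blue, green, red; 480x640 float32, m along the optical axis (not along the pixel's ray), 0 where there is no reading.
- viewer.calibration(name): a dict with "fx", "fy", "cx", "cy" (pixels), "R" (3x3) and "t" (3): a world point X has camera coordinates R X + t. Camera axes: x right, y down, z forward; pixel columns grow to the right and rows downward; lengths in m; the calibration is good to about 2 mm. A picture is of the moment at which its call begins. calibration takes no time and is no camera call.
- bot.close_job(): hands the job in, once; it reports no verdict.
The state is a dict: "clock": time; "joints": joint angles; "qd": joint speeds; "tau": joint torques, N m; "tcp_pos": TCP position; "eef_rot": TCP orientation; "force": force on the tool from outside, world axes, zero at the start; "moment": the same for the moment, N m; "opening": finger opening in m.
Only numpy, scipy, OpenCV 4.12 (cv2) and the standard library are available. Lean on these libraries where they do the work, as an engineer would, in place of code of your own. Each camera call takes 0.05 s, during which the arm holds its last target.

TASK

The compressed-air outlet with the green body, used to blow dust off the wooden trays, has come loose. First turn its brass coupling nut clockwise by hand (with the fingers) to its stop, then swing the ring spanner left on the lock nut below it clockwise until its handle comes up against the stop post. Leave the yellow outlet alone: do not touch it.

Things in the scene. Friction and masses are not known exactly. Their poses are not given: they have to be found in the camera images.
- green_outlet: Green air outlet, bolted down. Origin: on its upright axis, underside of its plate; z up, front -x. Plate 110 mm wide, 12 thick, 60 mm behind to 90 in front of the axis. Upward on the axis: brass lock nut in a ring spanner, fixed green collar (72 mm across, top 70 mm up, white mark to the front), brass coupling nut, steel nipple (16 mm across, top 135 mm up).
- green_nut (a joint): Angle of the green outlet's brass hex coupling nut, captive on the axis: 36 mm across flats, 80 to 120 mm up. Grows clockwise from above; starts at 0 to 0.25, stop (tight) at 1.2, where the white mark on its top meets the collar's. At value q flats face 1.2 - q + k*pi/3, anticlockwise from the outlet's +x. Takes 0.12 N m; stays where left.
- green_spanner (a joint): Angle of its ring spanner (turns the lock nut). Level handle, mid-height 51 mm; red sleeve 20 mm wide, 12 thick, 110 to 190 mm from the axis: hold or push at 150. Grows clockwise from above; starts at 0 to 0.15, stop at 0.8, handle against a dark post 62 mm tall. At value q it points to pi + 0.4 - q, anticlockwise from the outlet's +x. Takes 0.4 N m; stays where left.
- yellow_outlet: A second outlet, same shape, size, origin and axes, but painted yellow, with its own nut and spanner (at any angle). In use: must not be touched.

How it is judged (in metres and radians):
On the way, in this order (a step that is already met when the one before it is completed fails the run):
1. the coupling nut of the green outlet is turned home, while its spanner still waits (value of joint green_nut above 1.03 rad), for 0.2 s.
2. the spanner of the green outlet is swung home (value of joint green_spanner above 0.63 rad), for 0.2 s.
At the end, for the whole second after the job is handed in: The green outlet's coupling nut is at its stop (1.2 rad) to within about 10 degrees (above 1.03) and its spanner at its stop (0.8 rad) to within about 10 degrees (above 0.63), both at rest (value of joint green_nut above 1.03 rad and value of joint green_spanner above 0.63 rad and velocity of joint each of green_nut, green_spanner below 0.05 rad/s); the robot touches nothing.
It fails at once if the yellow outlet, its nut or its spanner is touched (contact force between any of the arm, the fingers and yellow_outlet above 1 N).
It also fails if it takes over 54 s, if anything falls off the work surface, if the arm or the gripper's body presses on something with over 40 N, if the wrist force passes 120 N, or if a joint passes its speed limit or range.

## Working session

There is one attempt and no reset: what is moved stays moved. The work goes in short steps, Python scripts to look and compute and a shell command to move; the robot and the scene stay as the last step left them, time stands still between calls to the robot, and variables do not carry over. Pictures are saved under pics/ and viewed, and the job is handed in when it is done.

```bash
mkdir -p pics; python3 - <<'E'
from rig import readout, viewer, bot
import cv2,numpy as np
for n in("top","side"):
    im,d=viewer.get_image(n); cv2.imwrite(f"pics/{n}0.png",im); np.save(f"pics/{n}0.npy",d); c=viewer.calibration(n); print(n,c)
print(readout.observe())
E
```

```text
top {'fx': 500.99534072238663, 'fy': 500.99534072238663, 'cx': 318.32329962928515, 'cy': 233.56404155859536, 'R': array([[ 0.01049683, -0.99988857,  0.0106143 ],
       [-0.99304273, -0.01166883, -0.11717494],
       [ 0.11728574, -0.00931049, -0.99305457]]), 't': array([-0.02849034,  0.61593755,  0.90240325])}
side {'fx': 613.7365111601232, 'fy': 613.7365111601232, 'cx': 324.57111930866205, 'cy': 235.18373473000614, 'R': array([[ 0.88489663, -0.465655  , -0.01110748],
       [-0.32376637, -0.5977682 , -0.73338156],
       [ 0.3348631 ,  0.6525631 , -0.67972649]]), 't': array([-0.52079423,  0.2508471 ,  0.9361862 ])}
{'clock': 0.1, 'joints': array([ 7.30580982e+01,  1.51663080e+01,  9.19720999e+01, -3.08002089e-03,
        7.29783004e+01, -2.11432832e+00]), 'qd': array([ 0.11630957, -0.1155486 , -0.2029277 ,  0.00354228,  0.04807187,
        0.07850604]), 'tau': array([ 1.09689579e-03, -5.03620076e+01, -3.58068609e+01,  7.29489746e-02,
        2.34263611e-02, -5.13179396e-05]), 'tcp_pos': array([0.17255308, 0.65183162, 0.19920788]), 'eef_rot': array([-1.79883263e+02, -1.36453957e-03,  1.65173330e+02]), 'force': array([-0.08494165, -0.25890055,  0.79215427]), 'moment': array([-0.02603776,  0.02208647,  0.02953556]), 'opening': 0.08821452930800672}
```

View pics/top0.png

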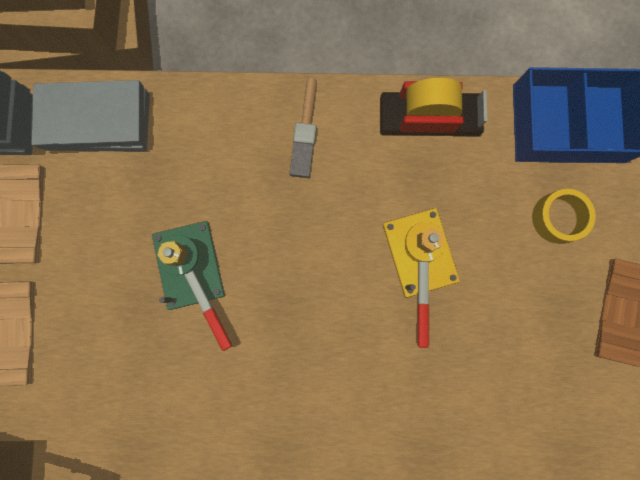

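View pics/side0.png

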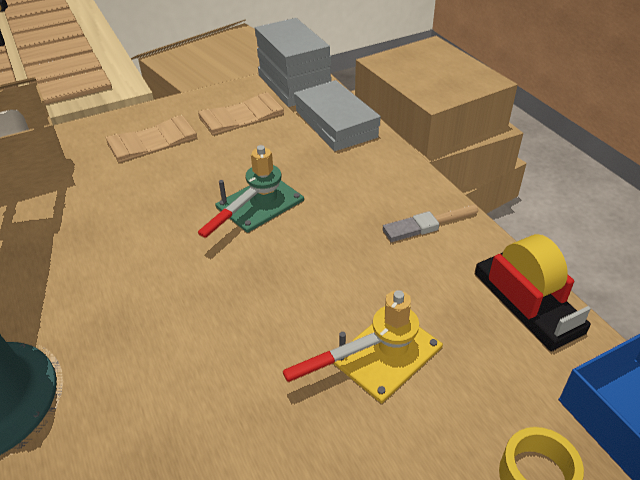

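The top view shows the green plate near (188,265), its nut near (172,253) and its red sleeve near (218,330). The yellow outlet is at about (425,250), and the arm is out of view at lower left. Next I'll measure these.

```bash
cat > h.py <<'E'
import numpy as np,cv2
from rig import viewer
def ray(n,u,v,z):
    c=viewer.calibration(n);R=np.array(c["R"]);t=np.array(c["t"])
    o=-R.T@t; d=R.T@np.array([(u-c["cx"])/c["fx"],(v-c["cy"])/c["fy"],1]); return o+d*(z-o[2])/d[2]
def proj(n,X):
    c=viewer.calibration(n);p=np.array(c["R"])@X+c["t"];return c["fx"]*p[0]/p[2]+c["cx"],c["fy"]*p[1]/p[2]+c["cy"]
def depthpts(n,d):
    c=viewer.calibration(n);v,u=np.mgrid[:480,:640]
    P=np.stack([(u-c["cx"])/c["fx"]*d,(v-c["cy"])/c["fy"]*d,d],-1)
    return (P-np.array(c["t"]))@np.array(c["R"])
E
python3 - <<'E'
from h import *
for n,box in(("top",(130,205,250,365)),("side",(190,135,315,245))):
    im=cv2.imread(f"pics/{n}0.png");d=np.load(f"pics/{n}0.npy");P=depthpts(n,d)
    hsv=cv2.cvtColor(im,cv2.COLOR_BGR2HSV)
    m0=np.zeros((480,640),bool);m0[box[1]:box[3],box[0]:box[2]]=1
    H,S,V=[hsv[...,i].astype(int) for i in range(3)]
    Z=P[...,2]
    red=m0&((H<6)|(H>174))&(S>150)&(V>90)
    top=m0&(Z>.128)&(Z<.145); nut=m0&(Z>.112)&(Z<.126); nutall=m0&(Z>.085)&(Z<.145)
    green=m0&(H>60)&(H<95)&(S>80)
    plate=green&(Z<.03)
    for k,m in dict(red=red,nip=top,nut=nut,nutall=nutall,plate=plate).items():
        v,u=np.nonzero(m); 
        if len(u): print(n,k,len(u),u.mean().round(1),v.mean().round(1),"P",np.median(P[m],0).round(4),P[m].min(0).round(3),P[m].max(0).round(3))
    (c,s,a)=cv2.minAreaRect(np.argwhere(red)[:,::-1].astype(np.float32)); print("red rect",c,s,a,ray(n,*c,.057))
    (c,s,a)=r=cv2.minAreaRect(P[plate][:,:2].astype(np.float32)*1000); print("plate rect",r,cv2.boxPoints(r))
    # red sleeve axis
    q=P[red][:,:2];mu=q.mean(0);w,V2=np.linalg.eigh(np.cov((q-mu).T));print("red axis",mu,np.degrees(np.arctan2(*V2[::-1,1])))
    x,y,X,Y=box; cv2.imwrite(f"pics/{n}0z.png",cv2.resize(im[y:Y,x:X],None,fx=3.6,fy=3.6,interpolation=cv2.INTER_CUBIC))
E
```

```text
top red 447 217.2 329.0 P [0.4398 0.1576 0.0578] [ 0.405 -0.013  0.052] [0.506 0.183 0.969]
top nip 80 167.4 251.6 P [0.571  0.23   0.1352] [0.564 0.223 0.128] [0.579 0.238 0.139]
top nut 341 170.1 252.6 P [0.57   0.2276 0.1224] [0.552 0.211 0.112] [0.591 0.249 0.126]
top nutall 526 171.6 252.9 P [0.5702 0.2257 0.1224] [0.552 0.21  0.085] [0.591 0.249 0.139]
top plate 1123 190.5 269.9 P [0.5318 0.225  0.0129] [0.476 0.161 0.006] [0.637 0.295 0.019]
red rect (217.50001525878906, 329.0) (42.48529052734375, 10.733125686645508) 63.43495178222656 [0.43981942 0.15704946 0.057     ]
plate rect ((556.6029663085938, 226.90969848632812), (144.40367126464844, 105.5802993774414), 14.341139793395996) [[473.5752  260.1708 ]
 [499.72693 157.88057]
 [639.63074 193.64859]
 [613.479   295.93884]]
red axis [0.44005544 0.15718291] -149.64456536543324
side red 362 214.8 222.6 P [0.4387 0.1537 0.0552] [ 0.229 -0.703  0.014] [0.479 0.232 0.815]
side nip 47 260.4 148.6 P [0.5702 0.228  0.1332] [0.562 0.22  0.128] [0.578 0.238 0.136]
side nut 205 260.9 155.5 P [0.5658 0.2222 0.1203] [0.551 0.209 0.112] [0.592 0.249 0.125]
side nutall 496 261.4 159.8 P [0.5665 0.2201 0.1137] [0.55  0.208 0.085] [0.592 0.249 0.136]
side plate 1694 262.0 206.2 P [0.5486 0.2022 0.0111] [0.472 0.152 0.   ] [0.639 0.282 0.03 ]
red rect (214.75267028808594, 222.71360778808594) (9.976302146911621, 38.597965240478516) 49.184913635253906 [0.43783252 0.15141323 0.057     ]
plate rect ((555.6421508789062, 224.98379516601562), (149.9729766845703, 113.9397201538086), 14.148547172546387) [[469.00482 261.89606]
 [496.8559  151.41264]
 [642.2795  188.07153]
 [614.4284  298.55493]]
red axis [0.43830611 0.15198427] 69.49755850814304
```

View pics/top0z.png

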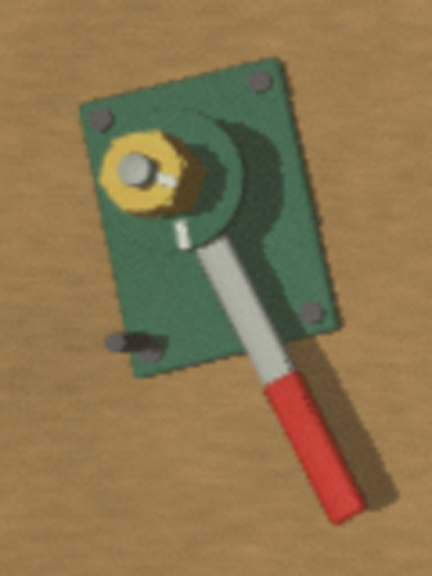

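View pics/side0z.png

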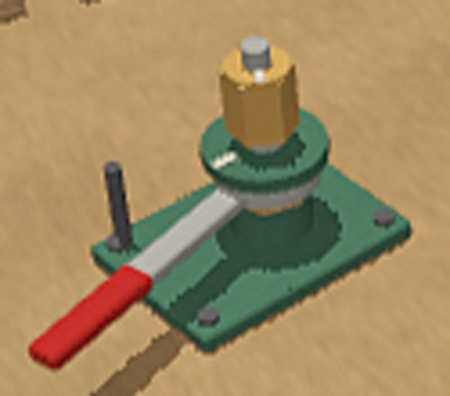

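Both views agree: the axis is at about (0.570, 0.229), the yaw is about 14°, and the sleeve is 150 mm from the axis. Next I need the nut angle from its white mark, and the post position.

```bash
python3 - <<'E'
from h import *
im=cv2.imread("pics/top0.png").astype(int)
hsv=cv2.cvtColor(im.astype(np.uint8),cv2.COLOR_BGR2HSV)
ax=np.array([.570,.229])
for n in("top","side"):
    print(n,"nip,nuttop,collar-centre px",[np.round(proj(n,np.array([*ax,z])),1) for z in(.135,.12,.07)])
im8=cv2.imread("pics/top0.png"); d=np.load("pics/top0.npy");Z=depthpts("top",d)[...,2]
m=np.zeros((480,640),bool);m[235:285,150:205]=1
w=m&(hsv[...,2]>150)&(hsv[...,1]<110)
for lab,zz,lo,hi in(("nutmark",.12,.105,.127),("collarmark",.07,.05,.085)):
    k=w&(Z>lo)&(Z<hi);v,u=np.nonzero(k)
    print(lab,list(zip(u,v,hsv[v,u,1],hsv[v,u,2])))
    if len(u):
        p=ray("top",u.mean(),v.mean(),zz)[:2]-ax;print(p,np.hypot(*p),np.degrees(np.arctan2(p[1],p[0]))%360)
# nut top contour by colour: brass bright
b=m&(Z>.112)&(Z<.127);v,u=np.nonzero(b)
h=cv2.convexHull(np.argwhere(b)[:,::-1].astype(np.int32));print(h[:,0].tolist())
# post
x=ray("top",130+117/3.6,205+342/3.6,.062);p=x[:2]-ax;print("post",x,np.hypot(*p),np.degrees(np.arctan2(p[1],p[0]))%360)
for n,bx in(("top",(160,242,192,280)),("side",(238,140,290,195))):
    i=cv2.imread(f"pics/{n}0.png")[bx[1]:bx[3],bx[0]:bx[2]];cv2.imwrite(f"pics/{n}nut.png",cv2.resize(i,None,fx=11,fy=11,interpolation=cv2.INTER_NEAREST))
E
```

```text
top nip,nuttop,collar-centre px [array([167.9, 252.5]), array([170.5, 253.2]), array([178.4, 255.3])]
side nip,nuttop,collar-centre px [array([260.1, 147.3]), array([260.7, 153.7]), array([262.7, 174.3])]
nutmark [(np.int64(163), np.int64(249), np.uint8(99), np.uint8(182)), (np.int64(162), np.int64(251), np.uint8(103), np.uint8(183)), (np.int64(162), np.int64(252), np.uint8(101), np.uint8(185)), (np.int64(174), np.int64(252), np.uint8(107), np.uint8(159)), (np.int64(174), np.int64(253), np.uint8(33), np.uint8(186)), (np.int64(175), np.int64(253), np.uint8(52), np.uint8(188)), (np.int64(176), np.int64(253), np.uint8(63), np.uint8(191)), (np.int64(177), np.int64(253), np.uint8(106), np.uint8(200)), (np.int64(174), np.int64(254), np.uint8(27), np.uint8(201)), (np.int64(175), np.int64(254), np.uint8(25), np.uint8(205)), (np.int64(176), np.int64(254), np.uint8(27), np.uint8(202)), (np.int64(177), np.int64(254), np.uint8(33), np.uint8(198)), (np.int64(178), np.int64(254), np.uint8(60), np.uint8(180)), (np.int64(174), np.int64(255), np.uint8(30), np.uint8(197)), (np.int64(175), np.int64(255
[... 7944 characters left out ...]
4), np.uint8(18), np.uint8(174)), (np.int64(194), np.int64(284), np.uint8(20), np.uint8(178)), (np.int64(195), np.int64(284), np.uint8(22), np.uint8(176)), (np.int64(196), np.int64(284), np.uint8(20), np.uint8(175)), (np.int64(197), np.int64(284), np.uint8(19), np.uint8(174)), (np.int64(198), np.int64(284), np.uint8(22), np.uint8(164))]
[-0.03838371 -0.02116104] 0.043830338486162274 208.86805889143932
[[182, 251], [180, 257], [178, 261], [177, 262], [172, 263], [166, 264], [161, 260], [159, 257], [158, 255], [158, 251], [159, 248], [161, 244], [162, 243], [166, 242], [172, 241], [174, 241], [178, 245], [182, 250]]
post [0.49028583 0.25600895 0.062     ] 0.08416550330946283 161.28246227957018
```

View pics/topnut.png

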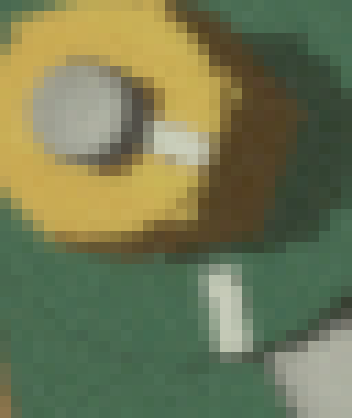

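View pics/sidenut.png

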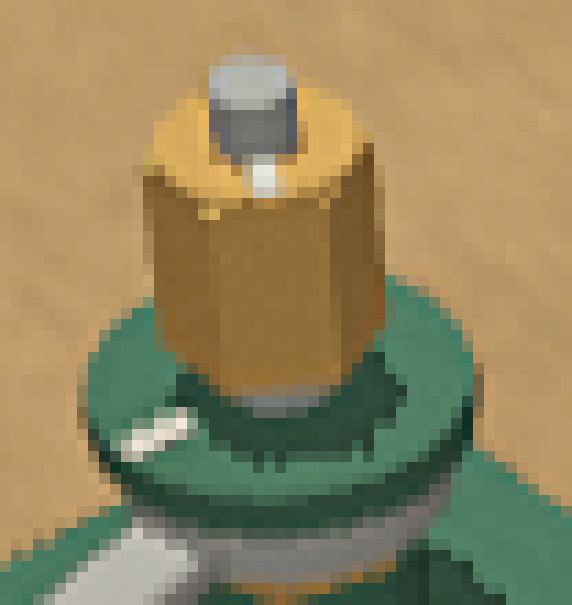

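```bash
python3 - <<'E'
from h import *
for ax in([.570,.229],[.5705,.228]):
  ax=np.array(ax)
  for n,box in(("side",(258,153,266,160)),("top",(173,251,181,259))):
    im=cv2.imread(f"pics/{n}0.png");hsv=cv2.cvtColor(im,cv2.COLOR_BGR2HSV).astype(int)
    x,y,X,Y=box;s=hsv[y:Y,x:X];w=np.clip(90-s[...,1],0,60)*(s[...,2]>150)
    v,u=np.mgrid[y:Y,x:X];p=ray(n,(u*w).sum()/w.sum(),(v*w).sum()/w.sum(),.12)[:2]-ax
    print(n,(w>0).sum(),p,np.hypot(*p),np.degrees(np.arctan2(p[1],p[0]))%360)
E
```

```text
side 11 [-0.00106461 -0.00612902] 0.006220790466697769 260.1460631775902
top 17 [-0.00234125 -0.00923079] 0.009523073690064571 255.76789299944647
side 11 [-0.00156461 -0.00512902] 0.005362351039657517 253.03565992852953
top 17 [-0.00284125 -0.00823079] 0.008707388122152259 250.95541922519743
```

```bash
python3 -m jog '[[[-2,-1.2,0,0,0,0,1],[-3,-1.9,0,0,0,0,1],[-3.5,-2.2,0,0,0,0,1],[-3.5,-2.2,0,0,0,0,1],[-3.5,-2.2,0,0,0,0,1]]]' 20
python3 -m jog '[[[-3.5,-2.2,0,0,0,0,1],[-3.5,-2.2,0,0,0,0,1],[-3.5,-2.2,0,0,0,0,1],[-3.5,-2.2,0,0,0,0,1],[-3.5,-2.2,0,0,0,0,1]]]'
python3 -m jog '[[[-3.5,-2.2,0,0,0,0,1],[-3.5,-2.2,0,0,0,0,1],[-3.5,-2.2,0,0,0,0,1],[-3.2,-2.0,0,0,0,0,1],[-2.4,-1.6,0,0,0,0,1]]]'
```

```text
clock: 0.52
tcp_pos: [0.2982, 0.5175, 0.1997]
eef_rot: [-179.9, -0.0, 165.2]
force: [0.8, -0.4, -0.1]
opening: 0.0883
clock: 0.93
tcp_pos: [0.4395, 0.3661, 0.2]
eef_rot: [-180.0, -0.0, 165.2]
force: [0.4, 0.1, 0.2]
opening: 0.0881
clock: 1.35
tcp_pos: [0.5699, 0.2254, 0.1999]
eef_rot: [-180.0, 0.0, 165.1]
force: [0.7, -0.1, 0.7]
opening: 0.0881
```

```bash
python3 -m jog '[[[0.1,0.3,0,0,0,0,1],[0,0,0,0,0,0,1],[0,0,0,0,0,0,1]]]'
python3 - <<'E'
from h import *
im,d=viewer.get_image("top");cv2.imwrite("pics/top1.png",im[150:400,80:400]);im,d=viewer.get_image("side");cv2.imwrite("pics/side1.png",im[50:300,130:450])
E
```

```text
clock: 1.6
tcp_pos: [0.5675, 0.2314, 0.1997]
eef_rot: [-180.0, -0.1, 165.1]
force: [-0.6, -0.1, -0.9]
opening: 0.0881
```

View pics/side1.png

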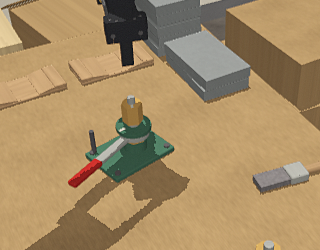

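The gripper hangs above the green nut and the jaws straddle it, so I'll correct by 3 mm and descend.

```bash
python3 -m jog '[[[-0.3,-0.2,2,0,0,0,1],[0,0,3,0,0,0,1],[0,0,3,0,0,0,1],[0,0,0,0,0,0,1],[0,0,0,0,0,0,1]]]'
```

```text
clock: 2.12
tcp_pos: [0.5679, 0.229, 0.1186]
eef_rot: [-179.8, -0.2, 165.3]
force: [1.5, 0.7, 0.4]
opening: 0.0881
```

```bash
python3 -m jog '[[[-0.2,-0.05,2,0,0,0,1],[0,0,1.2,0,0,0,1],[0,0,0,0,0,0,1],[0,0,0,0,0,0,1]]]'
python3 -m jog '[[[0,0,0,0,0,0,0.35],[0,0,0,0,0,0,0.35],[0,0,0,0,0,0,0.35],[0,0,0,0,0,0,0.35],[0,0,0,0,0,0,0.35]]]' 20
```

```text
clock: 2.45
tcp_pos: [0.5721, 0.2279, 0.0889]
eef_rot: [-180.0, -0.0, 165.2]
force: [0.5, -1.0, -0.7]
opening: 0.088
clock: 2.87
tcp_pos: [0.5726, 0.2277, 0.0889]
eef_rot: [180.0, 0.0, 165.2]
force: [-0.2, 0.0, 0.1]
opening: 0.0569
```

```bash
python3 -m jog '[[[0,0,0,0,0,0,0.35],[0,0,0,0,0,0,0.35],[0,0,0,0,0,0,0.35],[0,0,0,0,0,0,0.35],[0,0,0,0,0,0,0.35]]]' 20
```

```text
clock: 3.28
tcp_pos: [0.5723, 0.2276, 0.0883]
eef_rot: [-180.0, -0.0, 165.2]
force: [0.8, -0.1, 0.8]
opening: 0.0311
```

The opening reads 31 mm, which is less than the 36 mm nut, so I'll look before going on.

```bash
python3 - <<'E'
from h import *
a,d=viewer.get_image("top");b,d=viewer.get_image("side")
a=cv2.resize(a[190:340,110:260],None,fx=2.6,fy=2.6);b=cv2.resize(b[90:240,190:340],None,fx=2.6,fy=2.6)
cv2.imwrite("pics/c2.png",np.hstack([a,b]))
from rig import readout;print(readout.observe())
E
```

```text
{'clock': 3.3833, 'joints': array([ 1.93709544e+01,  1.40379320e+01,  1.05641821e+02,  8.97684476e-04,
        6.03235551e+01, -5.58010134e+01]), 'qd': array([-0.04731709,  0.14186988, -0.02293151,  0.02205966,  0.04450694,
       -0.01853971]), 'tau': array([-2.77245941e-03, -4.58523595e+01, -3.23822451e+01,  2.65527971e-02,
        7.33639626e-02, -7.32392920e-06]), 'tcp_pos': array([0.57229845, 0.22761167, 0.08836409]), 'eef_rot': array([-1.79998785e+02, -3.17484743e-03,  1.65171523e+02]), 'force': array([-0.99150973,  0.26832001, -0.55837258]), 'moment': array([-0.00140385, -0.02981193,  0.00530697]), 'opening': 0.03073300332273841}
```

View pics/c2.png

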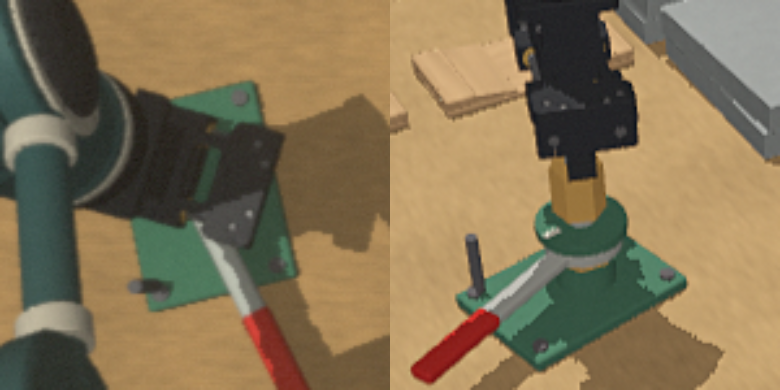

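```bash
python3 - <<'E'
from h import *
a=np.radians(255);ax=np.array([.572,.2277])
for z in(.088,.107,.12): print(z,proj("side",np.array([*(ax+.018*np.array([np.cos(a),np.sin(a)])),z])),proj("side",np.array([*(ax+.026*np.array([np.cos(a),np.sin(a)])),z])))
print(ray("side",263,158.5,.088),ray("side",263,158.5,.12))
b,d=viewer.get_image("side");P=depthpts("side",d)
for v in range(140,186,3): print(v,[P[v,u].round(3).tolist() for u in(262,)],b[v,262])
E
```

```text
0.088 (np.float64(264.57051957482327), np.float64(172.41511993713698)) (np.float64(265.1880769656022), np.float64(174.8247240272713))
0.107 (np.float64(263.81093654959255), np.float64(164.55187925704195)) (np.float64(264.4315478279045), np.float64(166.9496821422287))
0.12 (np.float64(263.28165675404114), np.float64(159.07274889039377)) (np.float64(263.90434952841724), np.float64(161.46184501434195))
[0.58323743 0.25449355 0.088     ] [0.5676162  0.21229965 0.12      ]
140 [[0.543, 0.141, 0.213]] [38 33 32]
143 [[0.229, -0.703, 0.815]] [37 35 34]
146 [[0.542, 0.141, 0.2]] [40 36 35]
149 [[0.542, 0.143, 0.193]] [36 36 34]
152 [[0.561, 0.195, 0.148]] [40 37 38]
155 [[0.561, 0.197, 0.14]] [35 35 35]
158 [[0.559, 0.195, 0.135]] [37 36 38]
161 [[0.567, 0.218, 0.111]] [ 62 118 155]
164 [[0.564, 0.212, 0.108]] [ 61 118 153]
167 [[0.565, 0.217, 0.098]] [ 62 116 153]
170 [[0.564, 0.215, 0.092]] [ 62 116 152]
173 [[0.563, 0.214, 0.086]] [ 61 117 154]
176 [[0.565, 0.219, 0.074]] [128 129 126]
179 [[0.562, 0.215, 0.07]] [62 80 50]
182 [[0.558, 0.206, 0.071]] [62 78 49]
185 [[0.555, 0.199, 0.069]] [65 84 52]
```

```bash
python3 - <<'E'
from h import *
from rig import readout
for n in("side","top"):
    b,d=viewer.get_image(n);P=depthpts(n,d)
    dark=(b.max(-1)<60)&(np.hypot(P[...,0]-.572,P[...,1]-.228)<.11)&(P[...,2]>.08)&(P[...,2]<.3)
    q=P[dark]; e=np.array([np.cos(np.radians(75)),np.sin(np.radians(75))]);f=np.array([-e[1],e[0]])
    r=q[:,:2]-[.572,.228]
    print(n,len(q))
    for lo in np.arange(.08,.26,.01):
        k=(q[:,2]>=lo)&(q[:,2]<lo+.01)
        if k.sum(): print(round(lo,2),k.sum(),"along jaw",np.round([(r@e)[k].min(),(r@e)[k].max()],3),"across",np.round([(r@f)[k].min(),(r@f)[k].max()],3))
b,d=viewer.get_image("side");cv2.imwrite("pics/s3.png",cv2.resize(b[40:200,200:330],None,fx=3.7,fy=3.7,interpolation=cv2.INTER_CUBIC))
E
```

```text
side 2540
0.13 34 along jaw [-0.034 -0.027] across [-0.009  0.009]
0.14 47 along jaw [-0.036 -0.029] across [-0.009  0.011]
0.15 16 along jaw [-0.037 -0.031] across [-0.009  0.01 ]
0.18 1 along jaw [-0.084 -0.084] across [0.012 0.012]
0.19 157 along jaw [-0.091  0.08 ] across [-0.033  0.033]
0.2 183 along jaw [-0.091  0.079] across [-0.033  0.034]
0.21 230 along jaw [-0.097  0.081] across [-0.033  0.034]
0.22 245 along jaw [-0.099  0.071] across [-0.034  0.034]
0.23 545 along jaw [-0.1    0.072] across [-0.034  0.034]
0.24 143 along jaw [-0.048 -0.007] across [-0.022  0.024]
0.25 127 along jaw [-0.047 -0.017] across [-0.021  0.024]
top 2118
0.18 1 along jaw [-0.046 -0.046] across [0.001 0.001]
0.19 16 along jaw [-0.048 -0.048] across [-0.031  0.015]
0.2 45 along jaw [-0.049 -0.047] across [-0.033  0.032]
0.21 241 along jaw [-0.093 -0.026] across [-0.033  0.033]
0.22 49 along jaw [-0.096 -0.048] across [-0.033  0.034]
0.23 897 along jaw [-0.096 -0.034] across [-0.034  0.032]
0.24 74 along jaw [-0.043 -0.035] across [-0.022  0.022]
0.25 58 along jaw [-0.043 -0.042] across [-0.02   0.019]
```

View pics/s3.png

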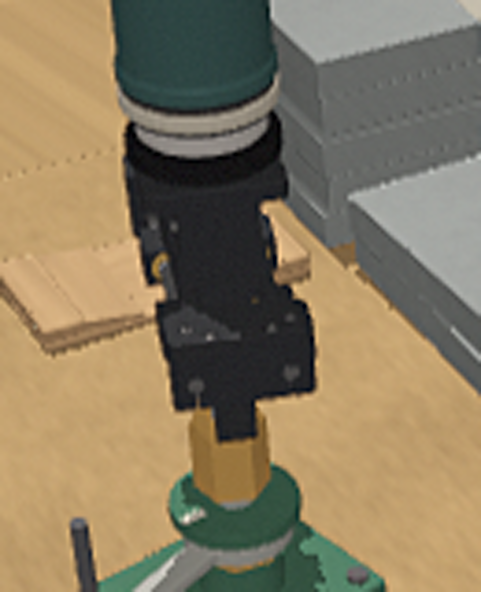

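The depth data put the finger tips at z≈0.128 and the body underside at z≈0.187. The readout gives a TCP z of 0.088, so the reported z is about 4 cm too low against the camera, or the arm isn't where it says. I'll open, lower 2 cm and check with the camera.

```bash
cat > grip.py <<'E'
from h import *
from rig import readout
s=readout.observe();T=s["tcp_pos"];yaw=s["eef_rot"][2]
b,d=viewer.get_image("side");P=depthpts("side",d)
r=P[...,:2]-T[:2]
dark=(b.max(-1)<60)&(np.hypot(r[...,0],r[...,1])<.11)&(P[...,2]>.03)&(P[...,2]<.3)
a=np.radians(yaw);f=np.array([np.cos(a),np.sin(a)]);e=np.array([f[1],-f[0]])
q=P[dark];j=(q[:,:2]-T[:2])@e;c=(q[:,:2]-T[:2])@f
fing=(abs(c)<.013)&(abs(j)<.064)
print("tcp",T.round(4),"yaw",yaw.round(1),"open",s["opening"].round(4),"F",s["force"].round(1),"M",s["moment"].round(2))
zz=np.sort(q[fing][:,2]);print("finger lowest z",zz[:12:3].round(4)); body=(abs(j)>.064);print("body lowest",np.sort(q[body][:,2])[:12:3].round(4))
for lo in np.arange(.03,.2,.01):
    k=fing&(q[:,2]>=lo)&(q[:,2]<lo+.01)
    if k.sum(): print(round(lo,2),k.sum(),np.round([j[k].min(),j[k].max(),c[k].min(),c[k].max()],3))
E
python3 -m jog '[[[0,0,0,0,0,0,1],[0,0,0,0,0,0,1],[0,0,0,0,0,0,1],[0,0,0,0,0,0,1],[0,0,0,0,0,0,1]]]'
python3 -m jog '[[[0,0,0,0,0,0,1],[0,0,0,0,0,0,1],[0,0,0,0,0,0,1],[0,0,0,0,0,0,1]]]'
python3 grip.py
python3 -m jog '[[[0,0,1,0,0,0,1],[0,0,1,0,0,0,1],[0,0,0,0,0,0,1]]]'
python3 grip.py
```

```text
clock: 4.0
tcp_pos: [0.5723, 0.2276, 0.0884]
eef_rot: [180.0, 0.0, 165.2]
force: [0.5, 0.4, 0.3]
opening: 0.0619
clock: 4.33
tcp_pos: [0.5723, 0.2276, 0.0884]
eef_rot: [-180.0, -0.0, 165.2]
force: [0.1, -0.5, 0.2]
opening: 0.0874
clock: 4.63
tcp_pos: [0.5702, 0.2268, 0.0652]
eef_rot: [-179.9, -0.2, 165.2]
force: [-0.2, -0.8, -1.0]
opening: 0.088Traceback (most recent call last):
  File "grip.py", line 10, in <module>
    print("tcp",T.round(4),"yaw",yaw.round(1),"open",s["opening"].round(4),"F",s["force"].round(1),"M",s["moment"].round(2))
                                                     ^^^^^^^^^^^^^^^^^^
AttributeError: 'float' object has no attribute 'round'
Traceback (most recent call last):
  File "grip.py", line 10, in <module>
    print("tcp",T.round(4),"yaw",yaw.round(1),"open",s["opening"].round(4),"F",s["force"].round(1),"M",s["moment"].round(2))
                                                     ^^^^^^^^^^^^^^^^^^
AttributeError: 'float' object has no attribute 'round'
```

```bash
sed -i 's/s\["opening"\].round(4)/round(s["opening"],4)/' grip.py; python3 grip.py
```

```text
tcp [0.5705 0.227  0.066 ] yaw 165.2 open 0.0884 F [-0.1 -0.3 -0.6] M [-0.02  0.02  0.02]
finger lowest z [0.1062 0.107  0.1082 0.1098]
body lowest [0.1185 0.1391 0.1446 0.1472]
0.1 11 [-0.06  -0.057 -0.007  0.011]
0.11 43 [-0.064 -0.057 -0.009  0.01 ]
0.12 46 [-0.063 -0.058 -0.01   0.01 ]
0.13 44 [-0.064  0.044 -0.01   0.011]
0.14 38 [-0.064  0.044 -0.009  0.01 ]
0.15 1 [-0.062 -0.062 -0.009 -0.009]
```

The camera puts the finger tips 40 mm above the reported z, in both poses, and the lateral position agrees. I'll trust the camera for height and lower 2.1 cm more, to tips at about 0.085 true.

```bash
python3 -m jog '[[[0,0.1,0.7,0,0,0,1],[0,0.05,0.7,0,0,0,1],[0,0,0.7,0,0,0,1],[0,0,0,0,0,0,1]]]'
python3 grip.py
```

```text
clock: 5.07
tcp_pos: [0.5713, 0.2286, 0.0453]
eef_rot: [-179.9, -0.2, 165.2]
force: [-0.8, -0.9, 0.4]
opening: 0.0883
tcp [0.5713 0.2286 0.0453] yaw 165.2 open 0.0883 F [-0.8 -0.9  0.4] M [ 0.02  0.08 -0.01]
finger lowest z [0.064  0.0842 0.0876 0.088 ]
body lowest [0.1029 0.114  0.1186 0.1221]
0.06 2 [-0.031 -0.023 -0.012  0.008]
0.08 13 [-0.061 -0.055 -0.009  0.01 ]
0.09 46 [-0.064 -0.056 -0.01   0.011]
0.1 40 [-0.064 -0.057 -0.01   0.011]
0.11 43 [-0.064  0.044 -0.009  0.011]
0.12 33 [-0.064 -0.059 -0.009  0.01 ]
0.17 1 [-0.046 -0.046  0.012  0.012]
0.18 72 [-0.064 -0.039 -0.013  0.012]
0.19 81 [-0.053 -0.039 -0.012  0.012]
```

Tips are now at about 0.086 true. Closing.

```bash
python3 -m jog '[[[0,0,0,0,0,0,0.3],[0,0,0,0,0,0,0.3],[0,0,0,0,0,0,0.3],[0,0,0,0,0,0,0.3],[0,0,0,0,0,0,0.3]]]' 20
python3 -m jog '[[[0,0,0,0,0,0,0.3],[0,0,0,0,0,0,0.3],[0,0,0,0,0,0,0.3],[0,0,0,0,0,0,0.3],[0,0,0,0,0,0,0.3]]]' 25
python3 - <<'E'
from rig import readout
s=readout.observe();print(s["tcp_pos"],s["eef_rot"],s["force"],s["moment"],s["opening"])
E
```

```text
clock: 5.53
tcp_pos: [0.5729, 0.2291, 0.0478]
eef_rot: [180.0, 0.0, 165.2]
force: [-1.6, -0.5, 0.2]
opening: 0.0569
clock: 5.95
tcp_pos: [0.5736, 0.2322, 0.0476]
eef_rot: [179.7, 0.1, 165.1]
force: [3.3, 9.9, -3.6]
opening: 0.0365
[0.5736299  0.23223267 0.04758218] [1.79680401e+02 6.31784458e-02 1.65110718e+02] [ 3.28709502  9.90054056 -3.56940054] [ 1.29581682 -0.29103412 -0.15039576] 0.03651984876174558
```

Gripped at 36.5 mm, which matches the flats. A side force of 10 N along the jaw line calls for re-centring about 3 mm. After that I'll turn clockwise in stages.

```bash
python3 -m jog '[[[0.15,0.35,0,0,0,0,0.3],[0,0,0,0,0,0,0.3],[0,0,0,0,0,4,0.3],[0,0,0,0,0,5,0.3],[0,0,0,0,0,0,0.3]]]'
python3 - <<'E'
from rig import readout
s=readout.observe();print(s["tcp_pos"],s["eef_rot"],s["force"],s["moment"],s["opening"])
E
```

```text
clock: 6.37
tcp_pos: [0.5735, 0.2319, 0.0476]
eef_rot: [-180.0, 0.2, 156.0]
force: [3.6, -3.5, -2.6]
opening: 0.0359
[0.57352758 0.23187227 0.04757129] [-1.79992038e+02  1.56668389e-01  1.55993637e+02] [ 3.57848855 -3.50107448 -2.58916388] [-0.38675375 -0.69220516 -0.0625581 ] 0.03589966047531296
```

```bash
python3 -m jog '[[[0,0,0,0,0,6,0.3],[0,0,0,0,0,6,0.3],[0,0,0,0,0,6,0.3],[0,0,0,0,0,6,0.3],[0,0,0,0,0,6,0.3]]]'
python3 - <<'E'
from rig import readout
s=readout.observe();print(s["tcp_pos"],s["eef_rot"],s["force"],s["moment"],s["opening"])
E
python3 -m jog '[[[0,0,0,0,0,6,0.3],[0,0,0,0,0,4,0.3],[0,0,0,0,0,4,0.3],[0,0,0,0,0,2,0.3],[0,0,0,0,0,0,0.3]]]'
python3 - <<'E'
from rig import readout
s=readout.observe();print(s["tcp_pos"],s["eef_rot"],s["force"],s["moment"],s["opening"])
E
```

```text
clock: 6.78
tcp_pos: [0.573, 0.2313, 0.0475]
eef_rot: [-180.0, 0.2, 126.0]
force: [2.6, -4.4, 1.5]
opening: 0.0362
[0.57296579 0.23125726 0.04752841] [-1.79979544e+02  1.53290969e-01  1.25956692e+02] [ 2.57038814 -4.36679125  1.45769227] [-0.67050919 -0.43409313  0.11949702] 0.03621054897769968
clock: 7.2
tcp_pos: [0.5725, 0.231, 0.0475]
eef_rot: [-180.0, 0.2, 110.1]
force: [0.9, -5.5, 0.4]
opening: 0.0366
[0.57254437 0.23102549 0.04753164] [-1.79971513e+02  1.52215718e-01  1.10139818e+02] [ 0.90839146 -5.47988095  0.36820538] [-0.80133375 -0.28146319 -0.02489091] 0.0366236164870863
```

```bash
for i in 1; do python3 -m jog '[[[0,0,0,0,0,2,0.3],[0,0,0,0,0,2,0.3],[0,0,0,0,0,2,0.3],[0,0,0,0,0,0,0.3]]]'
python3 - <<'E'
from rig import readout
s=readout.observe();print(s["eef_rot"],s["force"],s["moment"],s["opening"])
E
python3 -m jog '[[[0,0,0,0,0,1,0.3],[0,0,0,0,0,1.5,0.3],[0,0,0,0,0,0,0.3]]]'
python3 - <<'E'
from rig import readout
s=readout.observe();print(s["eef_rot"],s["force"],s["moment"],s["opening"])
E
done
```

```text
clock: 7.53
tcp_pos: [0.5723, 0.2319, 0.0476]
eef_rot: [-180.0, 0.1, 104.2]
force: [0.6, -3.8, 0.2]
opening: 0.0359
[-1.79981888e+02  9.55078224e-02  1.04239412e+02] [ 0.64979923 -3.76498191  0.18736926] [-0.58204415  0.01017156  0.43541682] 0.03586859106508727
clock: 7.78
tcp_pos: [0.5721, 0.2325, 0.0476]
eef_rot: [-180.0, 0.0, 101.8]
force: [-1.0, -3.2, 2.6]
opening: 0.036
[-1.79986866e+02  4.90495424e-02  1.01754100e+02] [-0.96236659 -3.24329682  2.64884572] [-0.46613647  0.18518392  0.91861777] 0.0359948835743011
```

The z moment climbed to 0.92 N m at yaw ≈ 102°, so the nut is at its stop. I'll release, rise and look.

```bash
python3 -m jog '[[[0,0,0,0,0,0,1],[0,0,0,0,0,0,1],[0,0,0,0,0,0,1],[0,0,0,0,0,0,1],[0,0,0,0,0,0,1]]]'
python3 -m jog '[[[0,0,0,0,0,0,1],[0,0,0,0,0,0,1],[0,0,-3,0,0,0,1],[0,0,-3,0,0,0,1],[0,0,-3,0,0,0,1]]]'
python3 -m jog '[[[3,0,0,0,0,0,0],[3.5,0,0,0,0,0,0],[3.5,0,0,0,0,0,0],[0,0,0,0,0,0,0],[0,0,0,0,0,0,0]]]'
python3 grip.py
python3 - <<'E'
from h import *
a,d=viewer.get_image("top");b,d=viewer.get_image("side")
cv2.imwrite("pics/a4.png",a[150:400,100:340])
a=cv2.resize(a[220:340,140:260],None,fx=3.2,fy=3.2);b=cv2.resize(b[125:245,195:315],None,fx=3.2,fy=3.2)
cv2.imwrite("pics/c4.png",np.hstack([a,b]))
E
```

```text
clock: 8.2
tcp_pos: [0.572, 0.233, 0.0472]
eef_rot: [-180.0, -0.0, 101.7]
force: [0.3, -0.3, -0.4]
opening: 0.0674
clock: 8.62
tcp_pos: [0.5713, 0.2326, 0.1375]
eef_rot: [-179.9, 0.0, 101.7]
force: [0.4, 0.2, 0.4]
opening: 0.0879
clock: 9.03
tcp_pos: [0.5513, 0.3323, 0.1374]
eef_rot: [180.0, 0.0, 101.8]
force: [0.2, -0.4, -0.1]
opening: 0.0566
tcp [0.5513 0.3323 0.1374] yaw 101.8 open 0.0566 F [ 0.2 -0.4 -0.1] M [-0.02  0.02  0.  ]
finger lowest z [0.1768 0.1783 0.1787 0.1791]
body lowest [0.0303 0.0379 0.0434 0.0513]
0.17 19 [-0.039  0.037 -0.013  0.003]
0.18 78 [-0.045  0.04  -0.013  0.007]
0.19 84 [-0.046  0.041 -0.013  0.007]
```

View pics/c4.png

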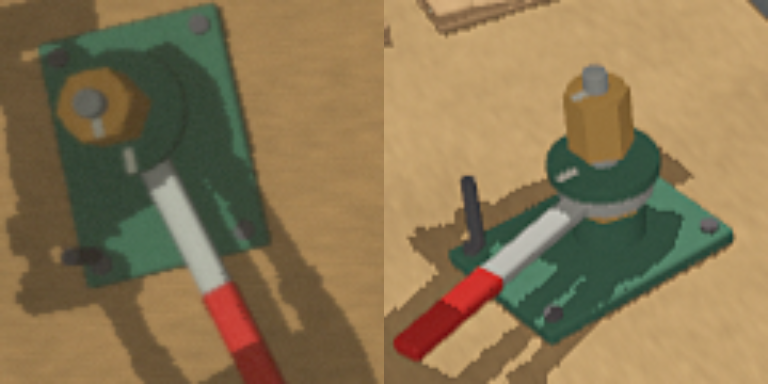

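The nut's white mark now lines up with the collar mark (left panel, (97,125) → (130,160)), and the spanner has not moved. Next I'll bring the closed fingers behind the sleeve (its −y side), staying high.

```bash
python3 -m jog '[[[-2.5,-2,0,0,0,0,0],[-3.1,-2.3,0,0,0,0,0],[-3.1,-2.3,0,0,0,0,0],[-3.1,-2.3,0,0,0,0,0],[-3.1,-2.2,0,0,0,0,0]]]'
python3 -m jog '[[[-3.1,-2.2,0,0,0,0,0],[0,0,0,0,0,-5.5,0],[0,0,0,0,0,-6,0],[0,0,0,0,0,-5.5,0],[0,0,0,0,0,0,0]]]'
```

```text
clock: 9.6
tcp_pos: [0.4722, 0.1597, 0.1371]
eef_rot: [-180.0, 0.0, 101.6]
force: [1.2, 0.9, 0.7]
opening: 0.0117
clock: 10.02
tcp_pos: [0.4579, 0.1259, 0.1375]
eef_rot: [180.0, 0.0, 118.7]
force: [0.9, -0.2, 0.7]
opening: 0.0004
```

```bash
python3 -m jog '[[[-0.3,0,3,0,0,0,0],[0,0,3,0,0,0,0],[0,0,3,0,0,0,0],[0,0,0,0,0,0,0]]]'
python3 grip.py
python3 - <<'E'
from h import *
a,d=viewer.get_image("top");b,d=viewer.get_image("side")
a=cv2.resize(a[230:380,140:290],None,fx=2.6,fy=2.6);b=cv2.resize(b[125:275,165:315],None,fx=2.6,fy=2.6)
cv2.imwrite("pics/c5.png",np.hstack([a,b]))
E
```

```text
clock: 10.35
tcp_pos: [0.4542, 0.123, 0.0419]
eef_rot: [-179.4, -0.2, 118.5]
force: [-2.1, -0.8, -0.6]
opening: 0.0006
tcp [0.4542 0.123  0.0419] yaw 118.5 open 0.0006 F [-2.1 -0.8 -0.6] M [-0.07  0.06 -0.02]
finger lowest z [0.0805 0.0823 0.0835 0.0841]
body lowest [0.1447 0.1449 0.1462 0.1465]
0.08 43 [-0.016  0.01  -0.013  0.008]
0.09 75 [-0.018  0.012 -0.013  0.006]
0.1 76 [-0.019  0.015 -0.013  0.007]
0.11 85 [-0.02   0.014 -0.013  0.008]
0.12 32 [-0.02   0.018 -0.013  0.002]
0.13 4 [-0.027 -0.018 -0.01   0.006]
0.14 12 [-0.032 -0.028 -0.01   0.006]
0.15 27 [-0.035  0.009 -0.013  0.011]
0.16 4 [-0.033  0.005 -0.013 -0.012]
0.17 16 [-0.046  0.064 -0.009  0.012]
0.18 109 [-0.049  0.064 -0.013  0.013]
0.19 55 [-0.042 -0.038 -0.012  0.012]
```

View pics/c5.png

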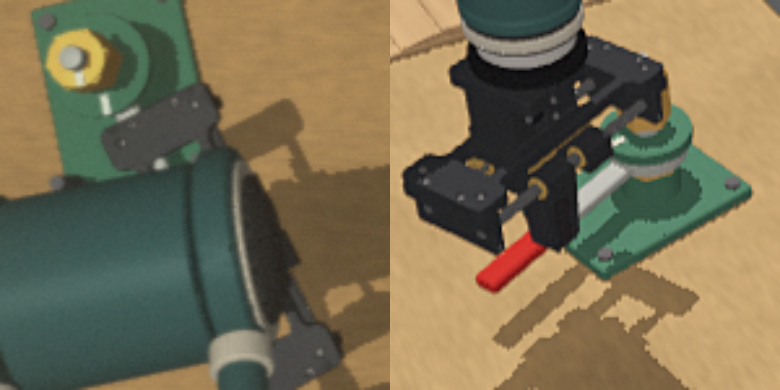

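The closed fingers are behind (−y side of) the sleeve at radius ≈ 150 mm, with tips at ≈ 0.081 true. I'll lower 3.9 cm and then swing along the 150 mm arc.

```bash
python3 -m jog '[[[0,0,1.5,0,0,0,0],[0,0,1.5,0,0,0,0],[0,0,0.9,0,0,0,0],[0,0,0,0,0,0,0]]]'
python3 grip.py | head -4
python3 - <<'E'
from h import *
b,d=viewer.get_image("side")
cv2.imwrite("pics/c6.png",cv2.resize(b[125:275,165:315],None,fx=3.6,fy=3.6))
E
```

```text
clock: 10.83
tcp_pos: [0.4595, 0.1249, 0.0085]
eef_rot: [-180.0, -0.0, 118.6]
force: [-0.5, 0.0, -0.2]
opening: 0.0002
tcp [0.4595 0.1249 0.0085] yaw 118.6 open 0.0002 F [-0.5  0.  -0.2] M [-0.02  0.06  0.01]
finger lowest z [0.0467 0.0479 0.0488 0.0509]
body lowest [0.1108 0.1123 0.1128 0.113 ]
0.04 8 [-0.01   0.01  -0.011 -0.008]
```

View pics/c6.png

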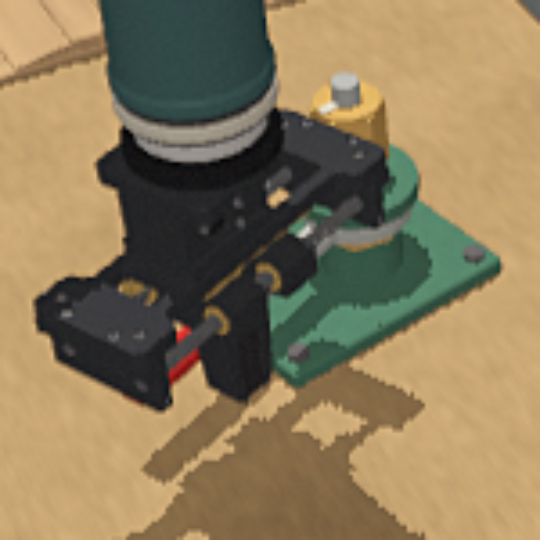

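```bash
python3 -m jog '[[[0,0,0.6,0,0,0,0],[0,0,0,0,0,0,0],[0.7,0,0,0,0,0,0],[0.6,0,0,0,0,0,0],[0,0,0,0,0,0,0]]]'
python3 -m jog '[[[1.05,-0.1,0,0,0,4,0],[1.05,-0.1,0,0,0,4,0],[1.05,-0.1,0,0,0,4,0],[0,0,0,0,0,0,0]]]'
```

```text
clock: 11.35
tcp_pos: [0.4527, 0.1373, 0.0026]
eef_rot: [-180.0, -0.0, 118.7]
force: [-0.2, -0.0, 0.2]
opening: 0.0007
clock: 11.68
tcp_pos: [0.4367, 0.1646, 0.0025]
eef_rot: [-180.0, -0.0, 106.7]
force: [-0.5, 0.5, 0.7]
opening: 0.0003
```

```bash
python3 grip.py | head -4
python3 - <<'E'
from h import *
a,d=viewer.get_image("top");b,d=viewer.get_image("side")
a=cv2.resize(a[230:380,140:290],None,fx=2.6,fy=2.6);b=cv2.resize(b[125:275,165:315],None,fx=2.6,fy=2.6)
cv2.imwrite("pics/c7.png",np.hstack([a,b]))
E
```

```text
tcp [0.4367 0.1646 0.0025] yaw 106.7 open 0.0003 F [-0.5  0.5  0.7] M [-0.08  0.04  0.01]
finger lowest z [0.0422 0.0437 0.0439 0.0448]
body lowest [0.1062 0.1069 0.1074 0.1078]
0.04 32 [-0.015  0.012 -0.013 -0.   ]
```

View pics/c7.png

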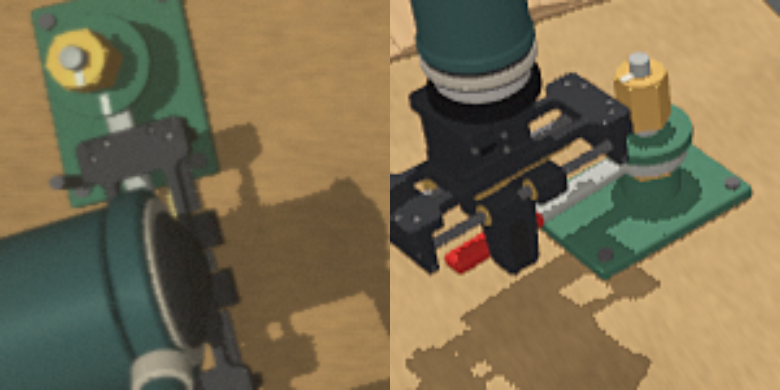

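The spanner is following the fingers, and the gripper body (≥ 0.106) clears the post. Continuing.

```bash
python3 -m jog '[[[1.05,-0.1,0,0,0,4,0],[1.05,-0.1,0,0,0,4,0],[1.05,-0.1,0,0,0,4,0],[1.05,-0.1,0,0,0,4,0],[0,0,0,0,0,0,0]]]'
python3 -m jog '[[[1.05,-0.1,0,0,0,4,0],[0.8,-0.1,0,0,0,3,0],[0,0,0,0,0,0,0]]]'
python3 - <<'E'
from rig import readout
s=readout.observe();print(s["eef_rot"],s["force"],s["moment"])
E
```

```text
clock: 12.25
tcp_pos: [0.4254, 0.2045, 0.0022]
eef_rot: [-180.0, 0.0, 90.7]
force: [-0.1, -0.9, -0.3]
opening: 0.0004
clock: 12.5
tcp_pos: [0.424, 0.2227, 0.0022]
eef_rot: [-180.0, 0.0, 83.8]
force: [-0.1, -0.7, 0.8]
opening: 0.0004
[-1.79975766e+02  1.07364382e-02  8.37851010e+01] [-0.10400434 -0.73698466  0.79589701] [-0.07025661  0.05483196 -0.01572308]
```

```bash
python3 -m jog '[[[0.4,0,0,0,0,1.5,0],[0.4,0,0,0,0,1.5,0],[0,0,0,0,0,0,0]]]'
python3 -m jog '[[[0.4,0,0,0,0,0,0],[0,0,0,0,0,0,0]]]'
python3 - <<'E'
from h import *
a,d=viewer.get_image("top");b,d=viewer.get_image("side")
a=cv2.resize(a[230:380,140:290],None,fx=2.6,fy=2.6);b=cv2.resize(b[125:275,165:315],None,fx=2.6,fy=2.6)
cv2.imwrite("pics/c8.png",np.hstack([a,b]))
E
```

```text
clock: 12.75
tcp_pos: [0.4248, 0.2299, 0.002]
eef_rot: [-179.9, 0.0, 80.8]
force: [-1.3, -1.8, -1.2]
opening: 0.0008
clock: 12.92
tcp_pos: [0.4252, 0.2336, 0.002]
eef_rot: [-179.9, 0.1, 80.8]
force: [-1.2, -4.4, 0.8]
opening: 0.0007
```

View pics/c8.png

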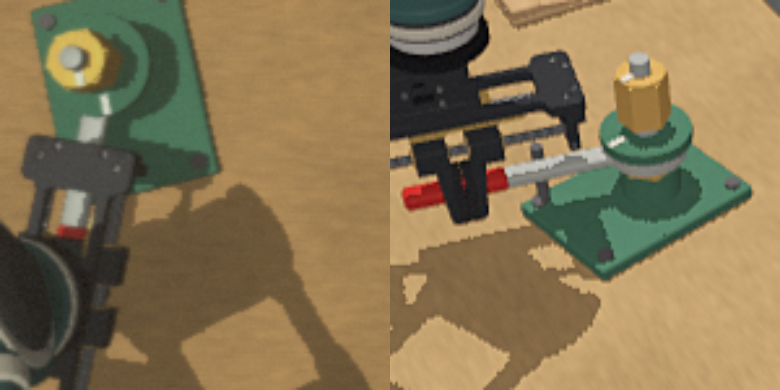

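The handle is now close to the post. I'll push on in small steps until the force rises.

```bash
python3 -m jog '[[[0.4,0,0,0,0,0.5,0],[0,0,0,0,0,0,0]]]'
python3 -m jog '[[[0.3,0,0,0,0,0,0],[0,0,0,0,0,0,0]]]'
python3 -m jog '[[[0.3,0,0,0,0,0,0],[0,0,0,0,0,0,0]]]'
```

```text
clock: 13.18
tcp_pos: [0.425, 0.2337, 0.0019]
eef_rot: [-179.9, 0.5, 80.4]
force: [-1.3, -20.8, 7.1]
opening: 0.0003
clock: 13.35
tcp_pos: [0.4249, 0.2337, 0.0019]
eef_rot: [-179.8, 0.8, 80.5]
force: [-3.1, -30.8, 12.7]
opening: 0.0003
clock: 13.52
tcp_pos: [0.4248, 0.2337, 0.0018]
eef_rot: [-179.8, 1.1, 80.6]
force: [-2.3, -42.4, 18.5]
opening: 0.0006
```

The force rose to 42 N with no further motion, so the spanner is at its stop. Backing off, then up.

```bash
python3 -m jog '[[[-1,0,0,0,0,0,0],[-1.5,0,0,0,0,0,0],[-2,0,0,0,0,0,0],[0,0,0,0,0,0,0]]]'
python3 -m jog '[[[-2,-1,-2,0,0,0,0],[-2,-2,-3,0,0,0,0],[-1,-2,-3.5,0,0,0,0],[0,-2,-3.5,0,0,0,0],[0,-2,-3,0,0,0,0]]]'
python3 -m jog '[[[0,-3,0,0,0,0,0],[0,0,0,0,0,0,0],[0,0,0,0,0,0,0]]]'
python3 - <<'E'
from h import *
a,d=viewer.get_image("top");b,d2=viewer.get_image("side")
x=cv2.resize(a[230:380,140:290],None,fx=2.6,fy=2.6);y=cv2.resize(b[125:275,165:315],None,fx=2.6,fy=2.6)
cv2.imwrite("pics/c9.png",np.hstack([x,y]))
for n,i,dd in(("top",a,d),("side",b,d2)):
    P=depthpts(n,dd);h=cv2.cvtColor(i,cv2.COLOR_BGR2HSV).astype(int)
    m=((h[...,0]<6)|(h[...,0]>174))&(h[...,1]>150)&(h[...,2]>60)&(np.hypot(P[...,0]-.57,P[...,1]-.229)<.21)&(P[...,2]<.07)&(P[...,2]>.03)
    p=np.median(P[m],0);r=p[:2]-[.570,.229];print(n,m.sum(),p.round(3),np.hypot(*r).round(3),np.degrees(np.arctan2(r[1],r[0]))%360)
from rig import readout
s=readout.observe();print(s["force"],s["qd"].round(2),s["clock"])
E
```

```text
clock: 13.85
tcp_pos: [0.4199, 0.1985, 0.0026]
eef_rot: [179.9, -0.0, 80.1]
force: [-0.0, -0.5, -0.2]
opening: 0.0003
clock: 14.27
tcp_pos: [0.3229, 0.1669, 0.1551]
eef_rot: [179.8, -0.2, 80.1]
force: [0.8, 0.5, -0.4]
opening: 0.0005
clock: 14.52
tcp_pos: [0.2935, 0.1726, 0.1536]
eef_rot: [179.8, -0.2, 80.3]
force: [0.1, 0.3, -0.1]
opening: 0.0009
top 454 [0.423 0.252 0.058] 0.149 170.9183736491408
side 334 [0.421 0.248 0.055] 0.15 172.68793020974758
[ 0.36278012  0.45280185 -0.29365683] [-0.86  1.34 -0.04 -0.16  0.51  0.05] 14.6167
```

View pics/c9.png

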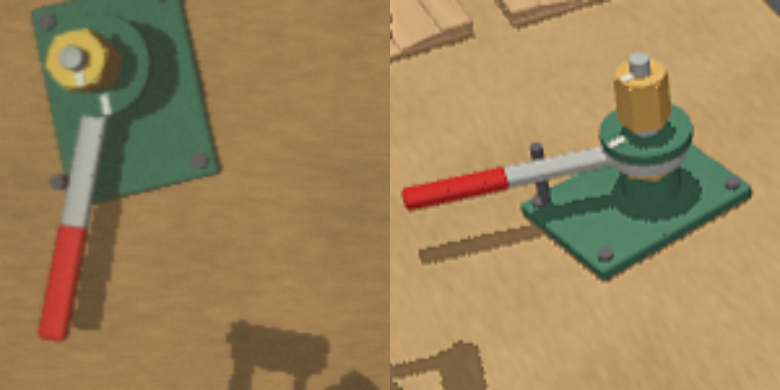

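The handle now points to 171–172.7° and the stop should be at 171.3°, so it rests against the post. The nut mark is in line with the collar mark and the gripper is clear. Handing in.

```bash
python3 -m jog '[[[0,0,0,0,0,0,0],[0,0,0,0,0,0,0]]]'; python3 -c "
from rig import bot;print(bot.close_job())"
```

```text
clock: 14.78
tcp_pos: [0.2933, 0.1711, 0.1518]
eef_rot: [-179.9, 0.0, 80.1]
force: [0.1, -0.1, -0.6]
opening: 0.0003
the job is handed in; nothing more can be done
None
```

I turned the green outlet's coupling nut clockwise to its stop with the fingers. I then swung its spanner clockwise until the handle came up against the post, and handed in at about 14.8 s. No verdict was reported.

**Last checks:**
- **Nut:** its white mark lines up with the collar mark. The turning moment rose to 0.92 N m at the end of travel, where the nut only takes 0.12.
- **Spanner:** the handle points to 170.9° (top view) and 172.7° (side view), against 171.3° expected at the stop.
- **Clearance:** the gripper was clear of everything with force near zero, and the arm was never moved near the yellow outlet.

**What disagreed or went wrong:**
- **Height reading:** the reported tool height was about 4 cm lower than what the camera depth showed. My first attempt to grip therefore closed above the nut, with the opening reading 31 mm instead of 36. I used the camera for height from then on.
- **Sideways offset:** the reported position was also off by about 3 mm sideways, which I corrected from the contact force.
- **Peak force:** the last push on the spanner peaked at about 42 N sideways on the shut fingers. I take the 40 N limit to cover only the arm and gripper body, not the fingers. The 120 N wrist limit was not approached.

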